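# Slide each pressure gauge to its test adapter

## Robot

A 6-joint arm with a two-finger parallel gripper is mounted at the origin on the work surface. World frame = base frame: x ahead of the robot, y to its left, z up, the work surface at z = 0. Lengths are in m, angles in rad, forces in N, time in s.
With the tool pointing down it reaches from about 0.375 to 0.925 m from the base axis. Payload 5.7 kg.
Tool frame: the origin (TCP) lies midway between the tips of the shut fingers; the grasp point (between the pads) lies 19 mm behind it (grip_point_offset is the distance from the TCP to the grasp point, in m); z points along the fingers, y is the line along which they close (so a half turn about z gives the same grasp; the last joint's range is limited). The gripper opens to 88 mm and grips with 3 to 60 N. Pads are 20 mm wide; open, the fingers measure 115 mm over their backs; the gripper's body (75 mm by 178 mm) begins 61 mm behind the grasp point.
Start: joints at [-0.115, 0.359, 1.51, -0, 1.272, -0.115], TCP at [0.6, -0, 0.223] pointing down, gripper open.
Joint ranges: [-2.97, 2.97], [-1.01, 2.36], [0.21, 2.38], [-0.96, 4.11], [0.2, 2.71], [-2.98, 2.98]. Speed limits (rad/s): [2.39, 2.39, 3.14, 3.14, 3.14, 3.14].

## Interface

Orientations are given as a unit quaternion [x, y, z, w].
In Python, from plant import get_obs, get_image, camera_model, hand_in, masks_of, landmark_of, grip_point_offset gives the robot as it stands.
- The arm moves only by the tool play_rows, never from a script. Its argument "motion" is text: rows parted by semicolons, each of 7 numbers parted by spaces: the shift along the world's x, y, z in cm, then the turn, a rotation vector about the world's x, y, z in rad, then the opening, from 0 (shut) to 1 (fully open). A call has 1 to 8 rows; each row is the pose to reach, as a shift and turn from the pose commanded when the call began; what a row does not reach only later rows make up. A row lasts 1/12 s, in which the tool goes at most 41.7 mm and 7.16 degrees, less where a joint would pass 70% of its speed; a pose out of reach is approached as far as the arm can. A call with a gripper value outside its range is refused whole. The fingers move at their own pace and stop on an object; "force" is the grip in N (left out, the last holds). Time passes only in rows, so rows that repeat a pose let the fingers close. It gives the time, the measured TCP pose, the force, the opening and the grip force at its end, in the units of the state.
- get_obs(): the state, without advancing time (a new reading comes with each control period).
- get_image(name): name is "scene" or "side" or "wrist"; returns the picture (420x560x3 uint8, red, green, blue); there is no depth.
- camera_model(name): a dict with "fov_y" (degrees; the focal length in pixels is half the picture's height over the tangent of half this angle, whatever the lens; pixels are square), "cx", "cy" (the principal point, pixels), "rvec" (rotation vector, rad) and "tvec" (3), from world to camera coordinates, as OpenCV has them. Camera axes: x right, y down, z forward; pixel columns grow to the right and rows downward; lengths in m; the calibration is good to about 2 mm. A picture is of the moment at which its call begins: read the wrist's pose just before it. camera_model takes no time and is no camera call; for the wrist camera it gives the pose at the moment of the call.
- hand_in(): hands the job in; it is judged then, once.
Trained networks look in the newest picture that a camera, given by its name, has taken for a name from the list of things; names that differ only in an ending like _2 or _b are one class to them, and where a whole thing is asked for, a point or a joint stands for the part that bears it (a point fixed in the world has none). Each returns a list of dicts, best first, with "score" (0 to 1); they miss things now and then, are a little off and sometimes report something else, mostly with a low value. They report only what shows in the picture. A call takes as long as a camera call.
- masks_of(camera, target): "mask" (420x560 bool, what is visible of it) and "pixel" ([column, row] in pixels, amid what is visible of it).
- landmark_of(camera, target): "pixel" ([column, row] in pixels: a listed point, or the origin of a listed thing).
The state is a dict: "time": time; "joint_pos": joint angles; "dq": joint speeds; "tau": joint torques, N m; "tool_pos": TCP position; "tool_rot": TCP orientation; "contact_force": force on the tool from outside, world axes, zero at the start; "ft_torque": the same for the moment, N m; "grip_width": finger opening in m; "gripper_force": force on a finger pad.
Only numpy, scipy, OpenCV 4.12 (cv2) and the standard library are available. Lean on these libraries where they do the work, as an engineer would, in place of code of your own. Each camera call takes 0.05 s, during which the arm holds its last target. There are 200 camera calls.

## Task

Match the two glass-fronted pressure gauges to the two brass test adapters hanging on the hook rail: the large gauge goes to the large adapter, the small gauge to the small one. Slide each gauge flat across the counter, without lifting or tipping it, until the end of its threaded stem comes up to the front edge of the rack's plank, straight in front of its own adapter. Gauges are delicate: push gently, with never more than 20 N on one, do not ram it into the plank, and leave the other things on the counter alone.

Things in the scene. Friction and masses are not known exactly. Their poses are not given: they have to be found in the camera images.
- large_gauge: Large gauge, flat, dial up: black round case 100 mm wide, 40 tall, 500 g. Origin: centre of underside, z up; +x along the brass stem jutting sideways (22 mm square, then 21 mm thread, axis 17 up, end 88 from origin). Starts with stem within 25 deg of world +x. Delicate: force on it from the fingers (both added), plank or other gauge must stay below 20 N; a steady push takes 2 to 5 N.
- small_gauge: Small gauge flat on its back, dial up: black round case 68 mm wide, 28 tall, 200 g. Origin: centre of underside, z up; +x along the brass stem (14 mm square, then 13 mm thread, axis 12.5 mm up, end 60 mm from origin). Starts with stem within 25 deg of world +x, on the other side. As delicate: forces on it under 20 N; a steady push takes 1 to 2 N.
- large_stem_tip (a point): Centre of the end face of the large gauge's stem, 88 mm along its +x from its origin, 17 mm up.
- small_stem_tip (a point): Centre of the end face of the small gauge's stem, 60 mm along its +x from its origin, 12.5 mm up.
- rack: Fixed hook rail rack: brown plank foot 140 mm deep, 500 wide, 25 high on the counter, posts at its ends, and a 12 mm steel bar along y, 185 mm up, 69 mm behind the plank's front edge. Origin: middle of the plank's front edge at counter level; +x points back, away from the robot, +y along the plank; yaw up to 6 deg. The space before the plank is free.
- large_adapter: Large brass test adapter (hexagon 40 mm across flats, 62 long) for the large gauge; hangs, fixed, on an S hook from the rack's bar, lowest point 69 mm above the counter. Origin: on the bar's axis straight above it; axes as the rack's. On either half of the bar, about 115 mm from its middle.
- small_adapter: Small brass test adapter (hexagon 19 mm across flats, 34 long) for the small gauge; hangs the same way on the other half of the bar, lowest point 97 mm above the counter. Origin: on the bar's axis straight above it; axes as the rack's.
- regulator: Bystander: red gas regulator, 72 mm round, 50 mm tall, with a spout reaching 64 mm from its centre. Origin: centre of its underside.
- valve_key: Bystander: rusty iron valve key, 190 mm long, lying flat, 10 mm high. Origin: about the middle of its length, on the counter; own x along it.
- bleeding_cap: Bystander: white plastic bleeding cap, 34 mm round, 30 mm tall. Origin: centre of its underside.
- brass_tee: Bystander: brass tee fitting, 58 mm long, lying on the rack's plank between the adapters. Origin: under its middle, on the plank.
- tape_spool: Bystander: white spool, 54 mm round, 18 mm high. Origin: centre of its underside.
- wrench: Bystander: steel wrench, 170 mm long, lying flat. Origin: on the counter, about the middle of its length; own x along it.
- union_nut: Bystander: brass union nut, 32 mm across, 30 mm tall. Origin: centre of its underside.

How it is judged:
At the end, for the whole second after the job is handed in: The end of each gauge's stem is at the front edge of the rack's plank (no more than 18 mm short of it) and, along the plank, within 35 mm of the line of its own adapter (large with large, small with small); both gauges lie flat on the counter, dial up, at rest (x of large_stem_tip in the frame of rack between -0.018 and 0.008 m and y of large_stem_tip in the frame of large_adapter between -0.035 and 0.035 m and angle between each of large_gauge, small_gauge's own z axis and vertical below 0.1 rad and height (world z) of each of large_gauge, small_gauge below 0.006 m and linear speed of each of large_gauge, small_gauge below 0.02 m/s and x of small_stem_tip in the frame of rack between -0.018 and 0.008 m and y of small_stem_tip in the frame of small_adapter between -0.035 and 0.035 m); the robot touches nothing.
It fails at once if the large gauge is pressed, squeezed or bumped with more than 20 N (contact force between any of the fingers, the arm, rack, small_gauge and large_gauge above 20 N).
It fails at once if the large gauge is lifted off the counter or tipped (height (world z) of large_gauge above 0.02 m or angle between large_gauge's own z axis and vertical above 0.3 rad).
It fails at once if the small gauge is pressed, squeezed or bumped with more than 20 N (contact force between any of the fingers, the arm, rack and small_gauge above 20 N).
It fails at once if the small gauge is lifted off the counter or tipped (height (world z) of small_gauge above 0.02 m or angle between small_gauge's own z axis and vertical above 0.3 rad).
It fails at once if a bystander is pushed more than 25 mm from its place (distance of any of regulator, valve_key, bleeding_cap, brass_tee, tape_spool, wrench, union_nut from where it was at the start of the episode above 0.025 m).
It also fails if it takes over 72 s, if anything falls off the work surface, if the arm or the gripper's body presses on something with over 40 N, if the wrist force passes 120 N, or if a joint passes its speed limit or range.

## Working session

There is one attempt and no reset: what is moved stays moved. The work goes in short steps, Python scripts to look and compute and a tool call to move; the robot and the scene stay as the last step left them, time stands still between calls to the robot, and variables do not carry over. Pictures are saved under pics/ and viewed, at most 10 in all, crops included, and the job is handed in when it is done.

Besides the shell and the picture viewer there is one more tool, called after "Emit:" by a JSON object that holds its "op" and its "data". play_rows: Moves the arm, as the interface text tells. Its arguments: {"type":"object","properties":{"motion":{"type":"string"},"force":{"type":"number"}},"required":["motion"]}

```bash
mkdir -p pics; cat > h.py <<'E'
import numpy as np, cv2
from plant import *
def cam(n):
    m=camera_model(n); f=210/np.tan(np.radians(m["fov_y"])/2)
    K=np.array([[f,0,m["cx"]],[0,f,m["cy"]],[0,0,1]]); R=cv2.Rodrigues(np.array(m["rvec"],float))[0]
    return K,R,np.array(m["tvec"],float)
def ray(n,px,z):
    K,R,t=cam(n); d=R.T@np.linalg.inv(K)@np.array([px[0],px[1],1.]); c=-R.T@t
    return c+d*(z-c[2])/d[2]
def snap(n,fn=None):
    im=get_image(n)
    if fn: cv2.imwrite("pics/"+fn,im[:,:,::-1])
    return im
E
python3 - <<'E'
from h import *
np.set_printoptions(precision=4,suppress=True)
a=snap("scene");b=snap("side");w=snap("wrist")
cv2.imwrite("pics/a.png",cv2.resize(a,(800,600))[:,:,::-1]);cv2.imwrite("pics/b.png",b[:,:,::-1])
Z=dict(large_gauge=0,small_gauge=0,large_stem_tip=.017,small_stem_tip=.0125,rack=0,large_adapter=.185,small_adapter=.185,regulator=0,valve_key=0,bleeding_cap=0,brass_tee=.025,tape_spool=0,wrench=0,union_nut=0)
for k,z in Z.items():
  for c in("scene","side"):
    for r in landmark_of(c,k)[:2]:
        print(k,c,round(r["score"],2),np.round(r["pixel"]),ray(c,r["pixel"],z)[:2])
print(get_obs()["time"])
E
```

```text
large_gauge scene 0.95 [213. 234.] [ 0.5105 -0.1949]
large_gauge scene 0.23 [209. 249.] [ 0.5669 -0.2002]
large_gauge side 0.66 [252. 316.] [ 0.5091 -0.2057]
small_gauge scene 0.85 [349. 220.] [0.4765 0.1873]
small_gauge scene 0.63 [284. 316.] [ 0.7823 -0.0136]
small_gauge side 0.9 [227. 209.] [0.4701 0.1848]
large_stem_tip scene 0.7 [207. 256.] [ 0.6047 -0.1995]
large_stem_tip scene 0.27 [420. 214.] [0.4814 0.3854]
large_stem_tip side 0.82 [293. 307.] [ 0.5943 -0.2105]
small_stem_tip scene 0.92 [353. 234.] [0.544  0.1855]
small_stem_tip side 0.56 [248. 202.] [0.5309 0.1963]
rack scene 0.87 [298. 288.] [0.7066 0.0236]
rack scene 0.35 [125. 252.] [ 0.5619 -0.4211]
rack side 0.65 [322. 239.] [0.7068 0.0144]
large_adapter scene 0.86 [362. 256.] [0.778  0.1402]
large_adapter side 0.58 [339. 150.] [0.7729 0.1381]
small_adapter scene 0.7 [246. 259.] [ 0.7736 -0.0848]
small_adapter side 0.74 [372. 196.] [ 0.7844 -0.0802]
regulator scene 0.65 [418. 211.] [0.4491 0.3944]
regulator scene 0.29 [158. 267.] [ 0.62   -0.3234]
regulator side 0.67 [222. 175.] [0.4573 0.3866]
valve_key scene 0.59 [426. 250.] [0.6031 0.3666]
valve_key side 0.86 [268. 174.] [0.6097 0.3641]
valve_key side 0.31 [296. 305.] [ 0.6038 -0.1917]
bleeding_cap scene 0.42 [284. 210.] [0.4225 0.0052]
bleeding_cap side 0.69 [207. 256.] [ 0.4155 -0.0067]
brass_tee scene 0.76 [284. 316.] [ 0.7991 -0.0143]
brass_tee side 0.74 [338. 151.] [0.8668 0.4456]
brass_tee side 0.51 [263. 171.] [0.5894 0.3443]
tape_spool scene 0.63 [148. 216.] [ 0.4251 -0.3895]
wrench scene 0.93 [126. 248.] [ 0.5504 -0.421 ]
wrench side 0.6 [263. 173.] [0.5945 0.3781]
union_nut scene 0.51 [160. 267.] [ 0.6197 -0.3178]
union_nut side 0.54 [320. 354.] [ 0.6274 -0.3126]
union_nut side 0.43 [248. 205.] [0.5309 0.1982]
1.55
```

View pics/a.png

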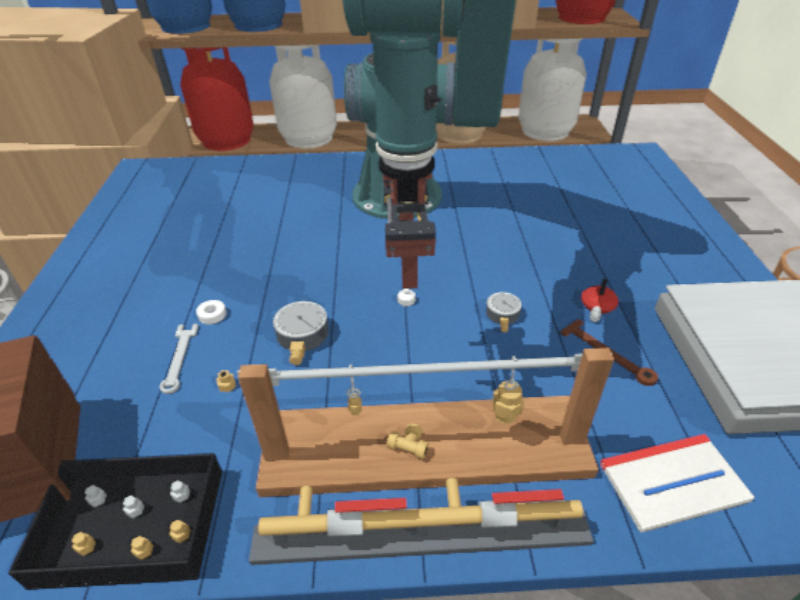

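View pics/b.png

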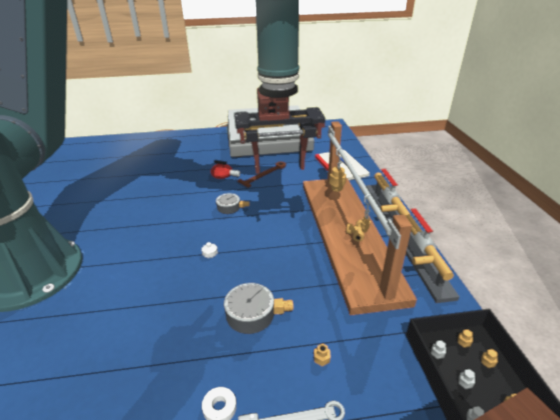

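The scene view shows the large gauge at (300,325), the small one at (505,308), the small adapter at (354,400) and the large adapter at (508,405). So the paths cross. The side view agrees with the landmark positions. I'll push the large gauge first, cradled between half-open fingers.

```bash
python3 - <<'E'
from h import *
from scipy.spatial.transform import Rotation as R
o=get_obs();print(o["tool_pos"],np.round(R.from_quat(o["tool_rot"]).as_matrix(),3),o["grip_width"],o["joint_pos"])
E
```

```text
[ 5.99963395e-01 -1.85345193e-06  2.22629846e-01] [[ 0.  1. -0.]
 [ 1. -0.  0.]
 [ 0. -0. -1.]] 0.0879448484080364 [-1.15108235e-01  3.58794222e-01  1.51039050e+00  1.77749635e-05
  1.27253129e+00 -1.15111461e-01]
```

Emit:
{"op": "play_rows", "data": {"motion": "-2 -4 0 0 0 0 0.68; -4 -8 0 0 0 0 0.68; -6 -12 -1 0 0 0 0.68; -8 -16 -2 0 0 0 0.68; -10 -20 -3 0 0 0 0.68; -11 -23 -3 0 0 0 0.68; -11.5 -26 -3 0 0 0 0.68; -11.5 -28.6 -3 0 0 0 0.68", "force": 10}}

```text
time: 2.22
tool_pos: [0.4827, -0.2888, 0.1924]
tool_rot: [0.708, 0.706, -0.001, -0.0]
contact_force: [0.4, -0.1, 0.7]
grip_width: 0.0596
gripper_force: 0.0
```

Emit:
{"op": "play_rows", "data": {"motion": "0 0 -2 0 0 -0.1 0.68; 0 0 -4 0 0 -0.2 0.68; 0 0 -6 0 0 -0.284 0.68; 0 0 -6 0 0 -0.284 0.68; 0 0 -6 0 0 -0.284 0.68"}}

```text
time: 2.63
tool_pos: [0.4842, -0.2855, 0.132]
tool_rot: [0.799, 0.601, -0.0, -0.001]
contact_force: [1.0, 0.1, 1.1]
grip_width: 0.0597
gripper_force: 0.0
```

```bash
python3 - <<'E'
from h import *
np.set_printoptions(precision=4,suppress=True)
o=get_obs();print(o["tool_pos"])
snap("wrist","w1.png")
snap("scene");snap("side")
for k,z in dict(large_gauge=0,large_stem_tip=.017).items():
  for c in("wrist","scene","side"):
    for r in landmark_of(c,k)[:1]: print(k,c,round(r["score"],2),np.round(r["pixel"]),ray(c,r["pixel"],z)[:2])
E
```

```text
[ 0.4842 -0.2855  0.132 ]
large_gauge wrist 0.84 [283. 110.] [ 0.5101 -0.2015]
large_gauge scene 0.75 [213. 231.] [ 0.4993 -0.1965]
large_gauge side 0.86 [251. 316.] [ 0.5084 -0.2046]
large_stem_tip wrist 0.63 [379.  86.] [ 0.5967 -0.2067]
large_stem_tip scene 0.7 [362. 256.] [0.6292 0.1904]
large_stem_tip side 0.74 [294. 307.] [ 0.5969 -0.2088]
```

View pics/w1.png

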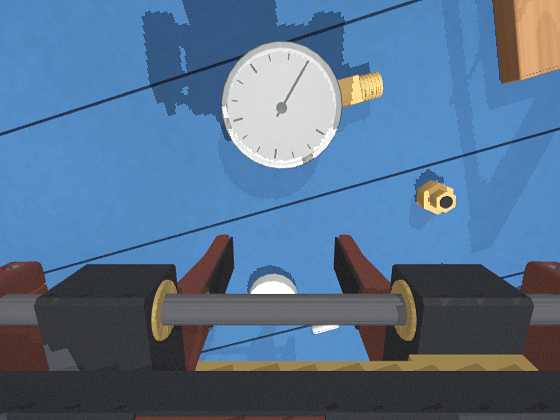

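The wrist view shows the large gauge at (282,108) with its stem to the right, tip at (383,84). It is lined up ahead of the fingers, and the nut at (437,200) is clear. I'll descend and approach.

Emit:
{"op": "play_rows", "data": {"motion": "0 0 -4 0 0 0 0.68; 0 0 -8 0 0 0 0.68; 0 0 -11 0 0 0 0.68; 0 0 -12 0 0 0 0.68; 0 0 -12 0 0 0 0.68; 0.28 0.96 -12 0 0 0 0.68; 0.56 1.92 -12 0 0 0 0.68; 0.7 2.4 -12 0 0 0 0.68"}}

```text
time: 3.75
tool_pos: [0.4935, -0.2613, 0.0145]
tool_rot: [0.8, 0.6, 0.001, 0.001]
contact_force: [0.7, 0.3, 0.6]
grip_width: 0.06
gripper_force: 0.0
```

Emit:
{"op": "play_rows", "data": {"motion": "0.09 0.3 0 0 0 0 0.68; 0.17 0.6 0 0 0 0 0.68; 0.25 0.9 0 0 0 0 0.68; 0.34 1.2 0 0 0 0 0.68; 0.43 1.5 0 0 0 0 0.68; 0.51 1.8 0 0 0 0 0.68; 0.6 2.1 0 0 0 0 0.68; 0.7 2.4 0 0 0 0 0.68"}}

```text
time: 4.42
tool_pos: [0.4987, -0.2392, 0.0131]
tool_rot: [0.8, 0.6, -0.001, 0.001]
contact_force: [-2.9, -4.6, 3.3]
grip_width: 0.0597
gripper_force: 2.9
```

Emit:
{"op": "play_rows", "data": {"motion": "0.14 0.48 0 0 0 0 0.68; 0.28 0.96 0 0 0 0 0.68; 0.42 1.44 0 0 0 0 0.68; 0.56 1.92 0 0 0 0 0.68; 0.7 2.4 0 0 0 0 0.68; 0.84 2.9 0 0 0 0 0.68; 0.98 3.4 0 0 0 0 0.68; 1.12 3.9 0 0 0 0 0.68"}}

```text
time: 5.08
tool_pos: [0.5108, -0.2, 0.0131]
tool_rot: [0.8, 0.6, -0.0, 0.001]
contact_force: [-0.8, -5.7, 3.1]
grip_width: 0.0599
gripper_force: 3.0
```

Emit:
{"op": "play_rows", "data": {"motion": "0.17 0.6 0 0 0 0 0.68; 0.34 1.2 0 0 0 0 0.68; 0.51 1.8 0 0 0 0 0.68; 0.68 2.4 0 0 0 0 0.68; 0.85 3 0 0 0 0 0.68; 1.02 3.6 0 0 0 0 0.68; 1.19 4.2 0 0 0 0 0.68; 1.36 4.7 0 0 0 0 0.68"}}

```text
time: 5.75
tool_pos: [0.5243, -0.1527, 0.0131]
tool_rot: [0.8, 0.6, -0.0, 0.001]
contact_force: [-2.2, -6.0, 3.2]
grip_width: 0.0598
gripper_force: 3.2
```

```bash
cat > m.py <<'E'
from h import *
import sys
np.set_printoptions(precision=4,suppress=True)
o=get_obs();print(o["tool_pos"],o["time"])
Z=dict(large_gauge=0,small_gauge=0,large_stem_tip=.017,small_stem_tip=.0125,rack=0,large_adapter=.185,small_adapter=.185)
cs=("wrist","scene","side")
for c in cs: snap(c)
for k in sys.argv[1:]:
  for c in cs:
    for r in landmark_of(c,k)[:1]: print(k,c,round(r["score"],2),np.round(r["pixel"]),ray(c,r["pixel"],Z[k])[:2])
E
python3 m.py large_gauge large_stem_tip large_adapter small_adapter
```

```text
[ 0.5243 -0.1527  0.0131] 5.75
large_gauge wrist 0.68 [285. 165.] [ 0.5393 -0.1041]
large_gauge scene 0.9 [247. 243.] [ 0.5506 -0.1014]
large_gauge side 0.76 [259. 281.] [ 0.5328 -0.1094]
large_stem_tip wrist 0.74 [449. 145.] [ 0.6252 -0.1164]
large_stem_tip scene 0.96 [242. 261.] [ 0.6283 -0.1096]
large_stem_tip side 0.6 [300. 275.] [ 0.6252 -0.1217]
large_adapter scene 0.74 [360. 258.] [0.7842 0.1356]
large_adapter side 0.83 [341. 152.] [0.7752 0.1291]
small_adapter scene 0.69 [248. 259.] [ 0.7747 -0.0794]
small_adapter side 0.69 [372. 194.] [ 0.7848 -0.0759]
```

Emit:
{"op": "play_rows", "data": {"motion": "0.18 0.6 0 0 0 0 0.68; 0.36 1.2 0 0 0 0 0.68; 0.54 1.8 0 0 0 0 0.68; 0.72 2.4 0 0 0 0 0.68; 0.9 3 0 0 0 0 0.68; 1.08 3.6 0 0 0 0 0.68; 1.26 4.2 0 0 0 0 0.68; 1.4 4.8 0 0 0 0 0.68"}}

```text
time: 7.17
tool_pos: [0.5379, -0.1032, 0.0126]
tool_rot: [0.8, 0.6, -0.0, -0.0]
contact_force: [-1.5, -4.4, 1.4]
grip_width: 0.0595
gripper_force: 2.3
```

Emit:
{"op": "play_rows", "data": {"motion": "0.18 0.6 0 0 0 0 0.68; 0.36 1.2 0 0 0 0 0.68; 0.54 1.8 0 0 0 0 0.68; 0.72 2.4 0 0 0 0 0.68; 0.9 3 0 0 0 0 0.68; 1.08 3.6 0 0 0 0 0.68; 1.26 4.2 0 0 0 0 0.68; 1.4 4.8 0 0 0 0 0.68"}}

```text
time: 7.83
tool_pos: [0.552, -0.0554, 0.0126]
tool_rot: [0.8, 0.6, -0.0, -0.0]
contact_force: [-0.5, -4.4, 1.8]
grip_width: 0.0599
gripper_force: 2.2
```

```bash
python3 m.py large_gauge large_stem_tip large_adapter rack
```

```text
[ 0.552  -0.0554  0.0126] 7.8333
large_gauge wrist 0.78 [286. 164.] [ 0.5674 -0.0069]
large_gauge scene 0.73 [284. 248.] [ 0.5729 -0.0017]
large_gauge side 0.8 [268. 251.] [ 0.5653 -0.0117]
large_stem_tip wrist 0.75 [450. 143.] [ 0.6536 -0.0192]
large_stem_tip scene 0.67 [283. 268.] [ 0.6572 -0.0102]
large_stem_tip side 0.71 [306. 242.] [ 0.66   -0.0124]
large_adapter scene 0.96 [361. 256.] [0.7797 0.1379]
large_adapter side 0.78 [341. 150.] [0.777  0.1357]
rack wrist 0.94 [524.  51.] [0.7079 0.0142]
rack scene 0.75 [296. 288.] [0.7055 0.0198]
rack side 0.89 [323. 237.] [0.7113 0.0211]
```

Emit:
{"op": "play_rows", "data": {"motion": "0.17 0.6 0 0 0 0 0.68; 0.34 1.2 0 0 0 0 0.68; 0.5 1.8 0 0 0 0 0.68; 0.67 2.4 0 0 0 0 0.68; 0.84 3 0 0 0 0 0.68; 1 3.6 0 0 0 0 0.68; 1.18 4.2 0 0 0 0 0.68; 1.35 4.8 0 0 0 0 0.68"}}

```text
time: 9.25
tool_pos: [0.5653, -0.0073, 0.0126]
tool_rot: [0.8, 0.6, -0.0, -0.0]
contact_force: [-1.0, -4.3, -0.3]
grip_width: 0.06
gripper_force: 1.7
```

Emit:
{"op": "play_rows", "data": {"motion": "0.17 0.6 0 0 0 0 0.68; 0.34 1.2 0 0 0 0 0.68; 0.5 1.8 0 0 0 0 0.68; 0.67 2.4 0 0 0 0 0.68; 0.84 3 0 0 0 0 0.68; 1 3.6 0 0 0 0 0.68; 1.18 4.2 0 0 0 0 0.68; 1.35 4.8 0 0 0 0 0.68"}}

```text
time: 9.92
tool_pos: [0.5789, 0.0406, 0.0126]
tool_rot: [0.8, 0.6, -0.0, -0.0]
contact_force: [-0.0, -4.3, 1.3]
grip_width: 0.0596
gripper_force: 1.7
```

```bash
python3 m.py large_gauge large_stem_tip large_adapter rack; python3 - <<'E'
from h import *
snap("wrist","w2.png")
E
```

```text
[0.5789 0.0406 0.0126] 9.9167
large_gauge wrist 0.67 [284. 166.] [0.5935 0.0883]
large_gauge scene 0.65 [320. 253.] [0.5964 0.0889]
large_gauge side 0.75 [274. 228.] [0.591  0.0788]
large_stem_tip wrist 0.76 [453. 146.] [0.6821 0.0744]
large_stem_tip scene 0.58 [323. 278.] [0.694  0.0842]
large_stem_tip side 0.67 [309. 218.] [0.6867 0.0823]
large_adapter scene 0.92 [363. 256.] [0.7807 0.1416]
large_adapter side 0.73 [342. 148.] [0.7824 0.1483]
rack wrist 0.74 [490. 229.] [0.7063 0.0132]
rack scene 0.64 [297. 287.] [0.7046 0.0206]
rack side 0.69 [321. 236.] [0.7076 0.0246]
```

View pics/w2.png

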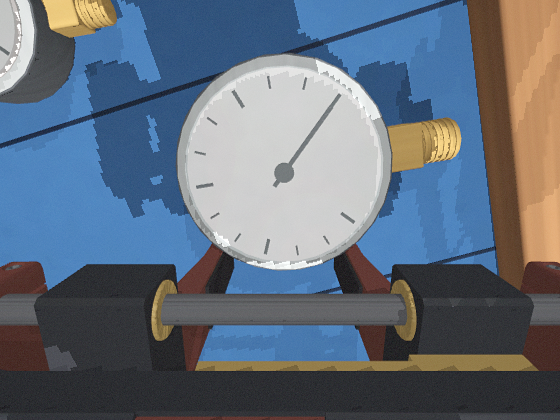

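The large gauge is at (284,165), its stem tip at about (461,138), and the plank's bottom edge runs from (468,0) to (497,250). I'll turn that edge into world coordinates.

```bash
python3 - <<'E'
from h import *
for p in [(468,3),(497,245)]: print(ray("wrist",p,0)[:2])
print(ray("wrist",(461,138),.017)[:2])
E
```

```text
[0.7086217  0.14172334]
[0.70922581 0.00097165]
[0.68656939 0.07733723]
```

Emit:
{"op": "play_rows", "data": {"motion": "0.18 0.6 0 0 0 0 0.68; 0.36 1.2 0 0 0 0 0.68; 0.54 1.8 0 0 0 0 0.68; 0.72 2.4 0 0 0 0 0.68; 0.9 3 0 0 0 0 0.68; 1.08 3.6 0 0 0 0 0.68; 1.26 4.2 0 0 0 0 0.68; 1.4 4.7 0 0 0 0 0.68"}}

```text
time: 11.38
tool_pos: [0.5929, 0.0878, 0.0126]
tool_rot: [0.8, 0.6, -0.0, -0.0]
contact_force: [-1.4, -3.9, 0.6]
grip_width: 0.0595
gripper_force: 1.7
```

Emit:
{"op": "play_rows", "data": {"motion": "0.15 0.5 0 0 0 0 0.68; 0.15 0.5 0 0 0 0 0.68"}}

```text
time: 11.55
tool_pos: [0.5946, 0.0934, 0.0126]
tool_rot: [0.8, 0.6, 0.0, -0.0]
contact_force: [0.1, 0.2, 0.5]
grip_width: 0.0599
gripper_force: 0.1
```

```bash
python3 m.py large_gauge large_stem_tip large_adapter; python3 - <<'E'
from h import *
snap("wrist","w3.png")
E
```

```text
[0.5946 0.0934 0.0126] 11.55
large_gauge wrist 0.66 [286. 166.] [0.6097 0.1395]
large_gauge scene 0.8 [343. 255.] [0.6073 0.1478]
large_gauge side 0.78 [278. 216.] [0.6092 0.1311]
large_stem_tip wrist 0.67 [450. 145.] [0.6965 0.1274]
large_stem_tip scene 0.94 [344. 277.] [0.6934 0.1355]
large_stem_tip side 0.6 [310. 209.] [0.6998 0.1271]
large_adapter scene 0.65 [363. 254.] [0.7753 0.1425]
large_adapter side 0.85 [341. 151.] [0.7757 0.1319]
```

View pics/w3.png

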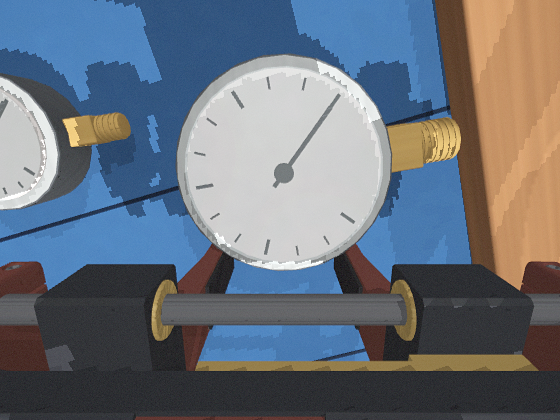

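```bash
python3 - <<'E'
from h import *
for p in [(440,30),(475,262)]: print(ray("wrist",p,0)[:2])
print(ray("wrist",(460,138),.017)[:2])
E
```

```text
[0.70827282 0.18531067]
[0.70984152 0.04501933]
[0.70159386 0.12946564]
```

Emit:
{"op": "play_rows", "data": {"motion": "-0.28 -0.96 0 0 0 0 0.68; -0.84 -2.9 0 0 0 0 0.68; -1.4 -4.8 0 0 0 0 0.68; -1.4 -4.8 4 0 0 0 0.68; -1.4 -4.8 8 0 0 0 0.9; -1.4 -4.8 11 0 0 0 1"}}

```text
time: 12.7
tool_pos: [0.5802, 0.0428, 0.1246]
tool_rot: [0.8, 0.599, 0.0, 0.0]
contact_force: [1.8, -0.4, -0.4]
grip_width: 0.0697
gripper_force: 0.0
```

The large tip measures 8–11 mm short of the edge, in line with its adapter, so it is placed. Next is the small gauge: the fingers will straddle its case, closing along y.

Emit:
{"op": "play_rows", "data": {"motion": "-1.5 2 1 0 0 -0.12 1; -3 4 1 0 0 -0.24 1; -5 6 1 0 0 -0.36 1; -6.5 8 1 0 0 -0.48 1; -8 10 1 0 0 -0.6 1; -9.5 12 1 0 0 -0.72 1; -10.7 13.5 1 0 0 -0.84 1; -10.7 14.4 1 0 0 -0.96 1"}}

```text
time: 13.37
tool_pos: [0.4698, 0.1885, 0.1324]
tool_rot: [0.987, 0.16, -0.001, -0.0]
contact_force: [0.7, -0.3, -0.0]
grip_width: 0.088
gripper_force: 0.0
```

Emit:
{"op": "play_rows", "data": {"motion": "0 0 0 0 0 -0.12 1; 0 0 0 0 0 -0.24 1; 0 0 0 0 0 -0.27 1; 0 0 0 0 0 -0.27 1"}}

```text
time: 13.7
tool_pos: [0.473, 0.1875, 0.1326]
tool_rot: [1.0, 0.028, -0.0, 0.0]
contact_force: [-0.2, -0.3, -0.7]
grip_width: 0.088
gripper_force: 0.0
```

```bash
python3 m.py small_gauge small_stem_tip large_stem_tip large_gauge; python3 - <<'E'
from h import *
from scipy.spatial.transform import Rotation as R
o=get_obs();print(R.from_quat(o["tool_rot"]).as_matrix()[:2,1])
snap("wrist","w4.png")
E
```

```text
[0.473  0.1875 0.1326] 13.7
small_gauge wrist 0.69 [278. 200.] [0.4731 0.1937]
small_gauge scene 0.7 [350. 222.] [0.4862 0.1879]
small_gauge side 0.71 [230. 208.] [0.4792 0.1925]
small_stem_tip wrist 0.84 [291. 140.] [0.5342 0.1843]
small_stem_tip scene 0.93 [350. 231.] [0.535  0.1779]
small_stem_tip side 0.97 [248. 202.] [0.5302 0.1948]
large_stem_tip scene 0.78 [344. 278.] [0.697  0.1332]
large_stem_tip side 0.97 [314. 208.] [0.7113 0.1277]
large_gauge wrist 0.59 [344.  60.] [0.608  0.1407]
large_gauge scene 0.88 [340. 256.] [0.6118 0.141 ]
large_gauge side 0.55 [276. 215.] [0.6037 0.1358]
[ 0.05687742 -0.99838116]
```

View pics/w4.png

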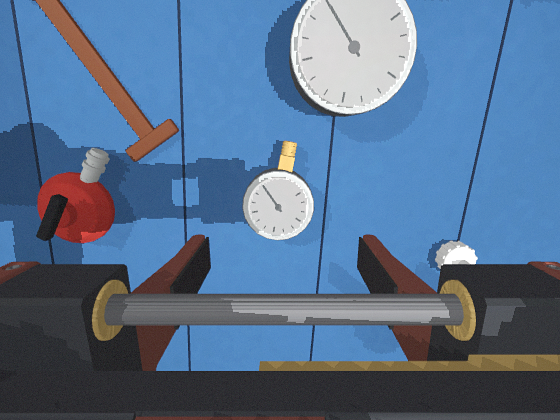

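The small gauge sits between the fingers at (278,205) with its stem up at (289,145). The regulator and key are clear to the left. I'll descend and close softly.

Emit:
{"op": "play_rows", "data": {"motion": "0 0.3 -4 0 0 0 1; 0 0.3 -8 0 0 0 1; 0 0.3 -11 0 0 0 1; 0 0.3 -12.2 0 0 0 1; 0 0.3 -12.2 0 0 0 1"}}

```text
time: 14.92
tool_pos: [0.4707, 0.1903, 0.0077]
tool_rot: [1.0, 0.028, -0.003, 0.001]
contact_force: [0.1, 0.4, -1.2]
grip_width: 0.0879
gripper_force: 0.0
```

Emit:
{"op": "play_rows", "data": {"motion": "0 0 0 0 0 0 0.92; 0 0 0 0 0 0 0.88; 0 0 0 0 0 0 0.85; 0 0 0 0 0 0 0.82; 0 0 0 0 0 0 0.79; 0 0 0 0 0 0 0.76; 0 0 0 0 0 0 0.74; 0 0 0 0 0 0 0.72", "force": 4}}

```text
time: 15.58
tool_pos: [0.4743, 0.1917, 0.0116]
tool_rot: [1.0, 0.028, 0.001, -0.001]
contact_force: [-0.3, 3.6, 7.4]
grip_width: 0.0673
gripper_force: 4.0
```

Emit:
{"op": "play_rows", "data": {"motion": "0 0 0.1 0 0 0 0.72; 0 0 0.1 0 0 0 0.72; 0 0 0.1 0 0 0 0.72"}}

```text
time: 15.83
tool_pos: [0.4729, 0.1908, 0.0116]
tool_rot: [1.0, 0.028, -0.0, 0.0]
contact_force: [-0.5, -1.1, 1.8]
grip_width: 0.0671
gripper_force: 4.0
```

Emit:
{"op": "play_rows", "data": {"motion": "0.3 -0.5 0 0 0 0 0.72; 0.6 -1.2 0 0 0 0 0.72; 1 -2 0 0 0 0 0.72; 1.3 -2.9 0 0 0 0 0.72; 1.6 -3.8 0 0 0 0 0.72; 1.9 -4.7 0 0 0 0 0.72; 2.2 -5.6 0 0 0 0 0.72; 2.4 -6.3 0 0 0 0 0.72"}}

```text
time: 16.5
tool_pos: [0.4977, 0.1266, 0.0116]
tool_rot: [1.0, 0.028, 0.0, 0.0]
contact_force: [-0.5, 1.7, 0.8]
grip_width: 0.0677
gripper_force: 4.0
```

Emit:
{"op": "play_rows", "data": {"motion": "0.2 -0.7 0 0 0 0 0.72; 0.4 -1.5 0 0 0 0 0.72; 0.6 -2.4 0 0 0 0 0.72; 0.8 -3.3 0 0 0 0 0.72; 1 -4.2 0 0 0 0 0.72; 1.2 -5.1 0 0 0 0 0.72; 1.4 -6 0 0 0 0 0.72; 1.5 -6.8 0 0 0 0 0.72"}}

```text
time: 17.17
tool_pos: [0.5127, 0.0589, 0.0116]
tool_rot: [1.0, 0.028, 0.0, 0.0]
contact_force: [-0.1, 0.9, -0.3]
grip_width: 0.0674
gripper_force: 4.0
```

Emit:
{"op": "play_rows", "data": {"motion": "0.2 -0.7 0 0 0 0 0.72; 0.4 -1.5 0 0 0 0 0.72; 0.6 -2.4 0 0 0 0 0.72; 0.8 -3.3 0 0 0 0 0.72; 1 -4.2 0 0 0 0 0.72; 1.2 -5.1 0 0 0 0 0.72; 1.4 -6 0 0 0 0 0.72; 1.5 -6.8 0 0 0 0 0.72"}}

```text
time: 17.83
tool_pos: [0.5277, -0.0091, 0.0116]
tool_rot: [1.0, 0.028, 0.0, 0.0]
contact_force: [0.3, 0.9, -0.6]
grip_width: 0.0676
gripper_force: 4.0
```

```bash
python3 m.py small_gauge small_stem_tip small_adapter rack
```

```text
[ 0.5277 -0.0091  0.0116] 17.8333
small_gauge wrist 0.96 [284. 245.] [ 0.5271 -0.0087]
small_gauge scene 0.77 [279. 235.] [ 0.5251 -0.0152]
small_gauge side 0.51 [254. 254.] [ 0.5307 -0.0187]
small_stem_tip wrist 0.66 [305. 153.] [ 0.5857 -0.0157]
small_stem_tip scene 0.9 [280. 249.] [ 0.5889 -0.0151]
small_stem_tip side 0.76 [278. 247.] [ 0.5909 -0.0166]
small_adapter wrist 0.33 [286. 245.] [ 0.6011 -0.003 ]
small_adapter scene 0.54 [247. 258.] [ 0.7717 -0.083 ]
small_adapter side 0.66 [371. 196.] [ 0.7829 -0.0808]
rack wrist 0.73 [285. 245.] [ 0.5267 -0.0083]
rack scene 0.58 [292. 290.] [0.7125 0.0103]
rack side 0.96 [321. 236.] [0.7071 0.0234]
```

Emit:
{"op": "play_rows", "data": {"motion": "0.6 -0.4 0 0 0 0 0.72; 1.2 -0.9 0 0 0 0 0.72; 1.9 -1.4 0 0 0 0 0.72; 2.6 -1.9 0 0 0 0 0.72; 3.3 -2.4 0 0 0 0 0.72; 4 -2.9 0 0 0 0 0.72; 4.6 -3.3 0 0 0 0 0.72; 5.2 -3.7 0 0 0 0 0.72"}}

```text
time: 19.25
tool_pos: [0.5801, -0.0457, 0.0115]
tool_rot: [1.0, 0.028, 0.0, -0.0]
contact_force: [-0.5, -0.0, -1.8]
grip_width: 0.0673
gripper_force: 4.0
```

Emit:
{"op": "play_rows", "data": {"motion": "0.6 -0.4 0 0 0 0 0.72; 1.2 -0.8 0 0 0 0 0.72; 1.8 -1.2 0 0 0 0 0.72; 2.4 -1.6 0 0 0 0 0.72; 3 -2 0 0 0 0 0.72; 3.6 -2.4 0 0 0 0 0.72; 4 -2.8 0 0 0 0 0.72; 4.3 -2.8 0 0 0 0 0.72"}}

```text
time: 19.92
tool_pos: [0.6231, -0.0739, 0.0117]
tool_rot: [1.0, 0.028, 0.0, 0.0]
contact_force: [0.3, 0.5, -2.2]
grip_width: 0.0674
gripper_force: 4.0
```

```bash
python3 m.py small_gauge small_stem_tip small_adapter; python3 - <<'E'
from h import *
snap("wrist","w5.png")
E
```

```text
[ 0.6231 -0.0739  0.0117] 19.9167
small_gauge wrist 0.73 [286. 244.] [ 0.6223 -0.074 ]
small_gauge scene 0.57 [256. 262.] [ 0.6173 -0.078 ]
small_gauge side 0.63 [296. 266.] [ 0.6247 -0.0744]
small_stem_tip wrist 0.78 [302. 154.] [ 0.6794 -0.0794]
small_stem_tip scene 0.83 [256. 278.] [ 0.6813 -0.0749]
small_stem_tip side 0.65 [321. 258.] [ 0.6842 -0.0718]
small_adapter scene 0.47 [246. 261.] [ 0.7785 -0.084 ]
small_adapter side 0.45 [372. 194.] [ 0.7866 -0.0751]
```

View pics/w5.png

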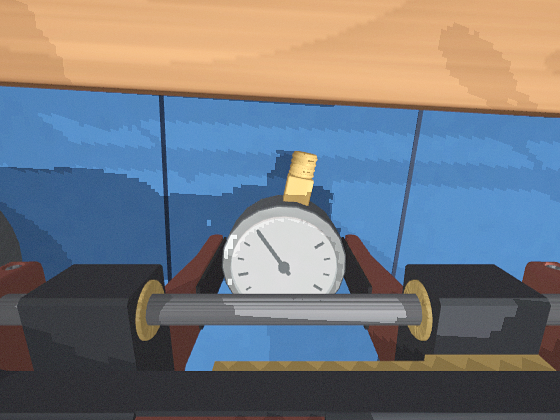

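The small stem tip is at (305,152) and the plank's bottom edge is at about row 104 above it.

```bash
python3 - <<'E'
from h import *
for p in [(5,87),(303,104),(555,119)]: print(ray("wrist",p,0)[:2])
print(ray("wrist",(305,152),.0125)[:2])
E
```

```text
[0.70648809 0.08648268]
[ 0.70675546 -0.07882718]
[ 0.70665307 -0.22240055]
[ 0.68119383 -0.08096614]
```

Emit:
{"op": "play_rows", "data": {"motion": "0.4 0 0 0 0 0 0.72; 0.8 0 0 0 0 0 0.72; 1.2 0 0 0 0 0 0.72; 1.5 0 0 0 0 0 0.72; 1.7 0 0 0 0 0 0.72; 1.7 0 0 0 0 0 0.72"}}

```text
time: 21.07
tool_pos: [0.6401, -0.0731, 0.0116]
tool_rot: [1.0, 0.028, 0.0, 0.0]
contact_force: [0.2, 0.0, -1.7]
grip_width: 0.0673
gripper_force: 4.0
```

Emit:
{"op": "play_rows", "data": {"motion": "0 0 0 0 0 0 0.76; 0 0 0 0 0 0 0.85; 0 0 0 0 0 0 1; 0 0 0 0 0 0 1; 0 0 0 0 0 0 1"}}

```text
time: 21.48
tool_pos: [0.6393, -0.073, 0.0118]
tool_rot: [1.0, 0.028, 0.0, -0.0]
contact_force: [0.7, 0.8, -0.2]
grip_width: 0.0867
gripper_force: 0.0
```

```bash
python3 m.py small_gauge small_stem_tip
```

```text
[ 0.6393 -0.073   0.0118] 21.4833
small_gauge wrist 0.74 [138. 125.] [0.7072 0.0146]
small_gauge scene 0.97 [257. 269.] [ 0.6433 -0.0744]
small_gauge side 0.67 [339. 151.] [0.8834 0.4955]
small_stem_tip wrist 0.89 [306. 153.] [ 0.6977 -0.0818]
small_stem_tip scene 0.85 [257. 284.] [ 0.6998 -0.0739]
small_stem_tip side 0.79 [331. 258.] [ 0.7087 -0.0752]
```

Rise straight up. The body stays clear of the bar: it reaches about x = 0.68 and the bar is at 0.776. Then back away and check.

Emit:
{"op": "play_rows", "data": {"motion": "0 0 2 0 0 0 1; 0 0 5 0 0 0 1; 0 0 9 0 0 0 1; -3 0 11 0 0 0 1; -7 3 13 0 0 0 1; -11 6 13 0 0 0 1; -13 6 13 0 0 0 1; -13 6 13 0 0 0 1"}}

```text
time: 22.6
tool_pos: [0.4997, -0.0099, 0.1409]
tool_rot: [1.0, 0.029, -0.005, -0.001]
contact_force: [-1.6, 0.2, 0.3]
grip_width: 0.0877
gripper_force: 0.0
```

```bash
python3 m.py small_gauge small_stem_tip large_stem_tip small_adapter large_adapter; python3 - <<'E'
from h import *
snap("wrist","w6.png")
E
```

```text
[ 0.4997 -0.0099  0.1409] 22.6
small_gauge wrist 0.85 [361.  58.] [ 0.651  -0.0789]
small_gauge scene 0.62 [162. 269.] [ 0.6285 -0.3129]
small_gauge side 0.76 [303. 265.] [ 0.6412 -0.0756]
small_stem_tip scene 0.69 [255. 285.] [ 0.7028 -0.0781]
small_stem_tip side 0.56 [327. 259.] [ 0.6986 -0.0768]
large_stem_tip scene 0.78 [344. 278.] [0.6979 0.134 ]
large_stem_tip side 0.84 [311. 208.] [0.7028 0.1305]
small_adapter scene 0.6 [246. 260.] [ 0.7767 -0.0848]
small_adapter side 0.52 [373. 198.] [ 0.7829 -0.0912]
large_adapter scene 0.55 [361. 256.] [0.7793 0.1389]
large_adapter side 0.8 [340. 149.] [0.7765 0.1446]
```

View pics/w6.png

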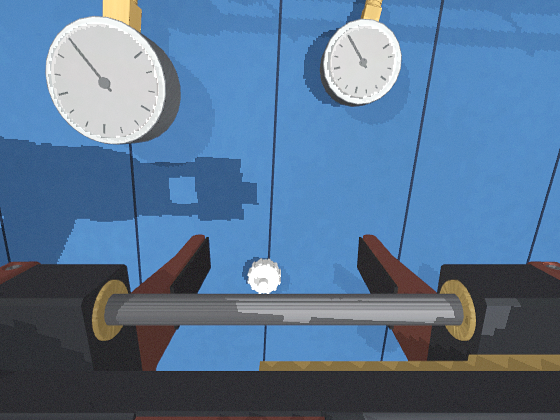

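Both gauges lie flat: the large one at (105,83), the small one at (362,62), stems pointing at the plank. The tips measure about 5–11 mm short of the edge and within about 10 mm of their adapters' lines. The arm is clear of everything.

```bash
python3 -c "
from plant import *
print(hand_in())"
```

```text
the job is handed in; nothing more can be done
None
```

I slid both gauges flat to the plank and handed the job in at about 23 s; by camera, each stem tip is about 5–11 mm short of the front edge and within about 10 mm of its own adapter's line, but no verdict came back.

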